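Unlock the knife box and hold the key turned

TASK

Take the key with the wide square-cornered bow out of the wooden key block and push it fully home into the keyhole on top of the white knife box, wiggling it gently left and right to get past the sticky discs inside. Then turn it a quarter turn clockwise, seen from above, as far as it goes, and keep it held there against its spring so that the bolt stays drawn back and I can lift the lid: finish while still gripping the turned key. Leave the other key, the tumbler and the sugar bowl as they are.

Things in the scene. Friction and masses are not known exactly. Their poses are not given: they have to be found in the camera images.
- key_bow (a point): centre of the bow of the steel key to use, which stands upright in the wooden block, bow up, 74 mm long. The bow is a flat plate with square corners, 34 mm wide (own y), 6 mm thick (own x), 34 mm high; this point lies half-way up it, 17 mm below its top and 57 mm above the key's tip. z points up, from tip to bow. Half a turn about z makes no difference
- key_collar (a point): centre of the underside of that key's collar (20 mm across, 4 mm thick), 31 mm below key_bow. It rests on the block's top at the start and on the lock case when the key is fully home. Between collar and bow are 10 mm of round neck, 7 mm across
- key: the same key, about 45 g; origin at its tip, 26 mm below the collar, axes as for key_bow. The shank is 7 mm across; at the tip it carries a flat two-sided bit, 22 mm wide along y, 4 mm thick along x, 13 mm high, in the plane of the bow
- key_block: wooden block fixed to the worktop, 50 x 140 x 36 mm (x, y, height), origin under its centre; two slots, 7 mm wide along x, 24 mm long along y, 30 mm deep, 35 mm either side of its centre along its y, a key standing in each. Either key may be in either slot. A key comes free when lifted straight up by 26 mm
- spare_key_bow (a point): the other key, not to be used: same steel, but with a small round bow 20 mm across; this point is the centre of its bow, 50 mm above its tip
- keyhole (a point): centre of the keyhole, level with the top of the steel lock case, 82 mm above the worktop. z is up, along the lock's axis; y runs along the keyhole, a slot 26 mm long along y, 14 mm wide along x, 12 mm deep: the key's bit can be turned some 20 degrees either way in it. Fully home the key is 26 mm deep, collar on the lock case; only then can it turn further
- knife_box: white steel box with the lock on its lid, fixed to the worktop, 170 mm deep (x), 206 mm wide (y), lid 70 mm high, origin under the keyhole. A steel bolt, 18 mm wide, runs from the front (-x) of the lock case through a staple and is drawn back by the turning barrel
- sticky_disc (a joint): turn in rad, positive clockwise seen from above, of the upper of two discs under the keyhole, each 7 mm thick with a slot 7 x 25 mm for the bit. It starts 7 to 16 degrees anticlockwise of the keyhole, so the bit stops on it 12 mm down until the key is turned into line under a light push. Use about 4 N: beyond 8 N it drags along (0.08 N m friction)
- barrel (a joint): turn in rad of the lower disc, which draws the bolt: 0 in line with the keyhole, positive clockwise seen from above, stop at 1.4 (key at 1.6). It starts 7 to 16 degrees clockwise, so the bit stops on it 19 mm down until turned into line under about 9 N, as the upper disc rubs. Friction 0.08 N m; spring of 0.12 N m per rad turns it back below 0.8 when let go. Turning the key fully takes 0.35 N m
- tumbler: steel tumbler, 77 mm across, 103 mm high, loose; origin under its centre
- bowl: small sugar bowl, 93 mm across, 40 mm high, loose; origin under its centre

How it is judged (in metres and radians):
On the way, in this order (a step that is already met when the one before it is completed fails the run):
1. the key is lifted out of the block (height (world z) of key_collar above 0.065 m and contact force between key and the fingers above 1 N and contact force between key and key_block below 0.01 N), for 0.1 s.
2. the key is fully home in the keyhole and not yet turned (horizontal distance between key_collar and keyhole below 0.005 m and z of key_collar in the frame of keyhole below 0.0035 m and value of joint barrel below 0.7 rad), for 0.05 s.
At the end, for the whole second after the job is handed in: the barrel is held at more than 1.15 rad (66 degrees) clockwise, the key's collar within 4.5 mm of the lock case in height and 5 mm of the keyhole's centre, the key upright within 0.15 rad and still gripped by the fingers with more than 2 N (value of joint barrel above 1.15 rad and horizontal distance between key_collar and keyhole below 0.005 m and z of key_collar in the frame of keyhole below 0.0045 m and angle between key's own z axis and vertical below 0.15 rad and contact force between key and the fingers above 2 N); the arm keeps its last pose, push and grip.
It fails at once if the other key is pulled out or knocked (distance of spare_key_bow from where it was at the start of the episode above 0.015 m).
It fails at once if the tumbler is moved or tipped (distance of tumbler from where it was at the start of the episode above 0.02 m or angle between tumbler's own z axis and vertical above 0.3 rad).
It fails at once if the sugar bowl is moved or tipped (distance of bowl from where it was at the start of the episode above 0.02 m or angle between bowl's own z axis and vertical above 0.3 rad).
It also fails if it takes over 61 s, if anything falls off the work surface, if the arm or the gripper's body presses on something with over 40 N, if the wrist force passes 120 N, or if a joint passes its speed limit or range.

ROBOT

A 7-joint arm with a two-finger parallel gripper is mounted at the origin on a cart in front of the work surface, level with it; the furniture and walls round the work are solid. World frame = base frame: x ahead of the robot, y to its left, z up, the work surface at z = 0. Lengths are in mm, angles in rad, forces in N, time in s.
With the tool pointing down it reaches from about 425 to 875 mm from the base axis. Payload 9.9 kg.
Tool frame: the origin (TCP) lies on the centre line of the jaws, within the pads' length; the fingertips stand manip.tcp_to_tips ahead of it and the grasp point (between the pads) lies 8 mm behind it (manip.tcp_to_tips is the distance from the TCP to the fingertips, in mm); z points along the fingers, y is the direction in which the jaws open and shut (so a half turn about z gives the same grasp; the last joint's range is limited). The gripper opens to 85 mm and grips with 20 to 120 N. Pads are 22 mm wide; open, the fingers measure 114 mm over their backs; the gripper's body (76 mm by 85 mm) begins 54 mm behind the grasp point. The pads swing forward as they close: fully open they stand 13 mm farther back than shut.
Start: joints at [-1.31, 0.576, 0.025, 1.437, -0.015, 1.129, -0.057], TCP at [228.149, 635.278, 242.289] pointing down, gripper open.
Joint ranges: [-2.76, 2.76], [-0.34, 2.15], [-1.52, 1.57], [0.19, 2.46], [-1.09, 4.23], [0.17, 1.99], [-2.82, 2.82]. Speed limits (rad/s): [2.22, 2.22, 3.01, 3.01, 3.14, 3.14, 3.14].

INTERFACE

Orientations are given as a unit quaternion [w, x, y, z].
In Python, from bench import manip, imaging gives the robot as it stands. The module is installed in compiled form; this text tells all that it offers.
- The arm moves only by the tool servo_tool, never from a script. Its argument "rows" is a list of rows, each an object with "slide": the shift along the tool's x, y, z normalised to -1 to 1, where 1 is 0.4 m, a list of three; "angular": the turn, a rotation vector about the tool's x, y, z normalised to -1 to 1, where 1 is 90 degrees, a list of three; "jaw": the opening, from -1 (shut) to 1 (fully open). A call has 1 to 10 rows; each row is the pose to reach, as a shift and turn from the pose commanded when the call began, along the tool's axes at that moment; what a row does not reach only later rows make up. A row lasts 1/8 s, in which the tool goes at most 62.5 mm and 10.7 degrees, less where a joint would pass 70% of its speed; a pose out of reach is approached as far as the arm can. A call with a number of a shift or a turn outside -1 to 1 is refused whole. A call with a gripper value outside its range is refused whole. The fingers move at their own pace and stop on an object; "newtons" is the grip in N (left out, the last holds). Time passes only in rows, so rows that repeat a pose let the fingers close. It gives the time, the measured TCP pose, the force and the opening at its end, in the units of the state.
- manip.read_state(): the state, without advancing time (a new reading comes with each control period).
- imaging.camera(name): name is "side" or "top"; returns the picture (420x560x3 uint8, blue, green, red); there is no depth.
- imaging.calibration(name): a dict with "vertical_fov" (degrees; the focal length in pixels is half the picture's height over the tangent of half this angle, whatever the lens; pixels are square), "cx", "cy" (the principal point, pixels), "pose" (4x4, takes a point from camera to world coordinates). Camera axes: x right, y down, z forward; pixel columns grow to the right and rows downward; lengths in mm; the calibration is good to about 2 mm. A picture is of the moment at which its call begins. calibration takes no time and is no camera call.
- manip.finish_job(): hands the job in, once; it reports no verdict.
The state is a dict: "time_s": time; "qpos": joint angles; "dq": joint speeds; "joint_torque": joint torques, N m; "tool_pos": TCP position; "tool_rot": TCP orientation; "wrist_force": force on the tool from outside, world axes, zero at the start; "wrist_torque": the same for the moment, N m; "finger_gap": finger opening in mm.
Only numpy, scipy, OpenCV 4.12 (cv2) and the standard library are available. Lean on these libraries where they do the work, as an engineer would, in place of code of your own. Each camera call takes 0.05 s, during which the arm holds its last target. There are 200 camera calls.

## Working session

There is one attempt and no reset: what is moved stays moved. The work goes in short steps, Python scripts to look and compute and a tool call to move; the robot and the scene stay as the last step left them, time stands still between calls to the robot, and variables do not carry over. Pictures are saved under pics/ and viewed, about 8 in all and at most 12, crops included, and the job is handed in when it is done.

Besides the shell and the picture viewer there is one more tool, called after "Emit:" as name([rows], argument=value, ...), one row to a line, values as JSON. servo_tool: Moves the arm, as the interface text tells. Its arguments: {"type":"object","properties":{"rows":{"type":"array"},"newtons":{"type":"number"}},"required":["rows"]}

```bash
mkdir -p pics; python3 - <<'E'
from bench import manip, imaging
import cv2, numpy as np
print(manip.read_state(), manip.tcp_to_tips)
for n in ("side","top"):
    im=imaging.camera(n); cv2.imwrite(f"pics/{n}0.png",im)
    print(n,imaging.calibration(n))
E
```

```text
{'time_s': 0.0, 'qpos': array([-1.30976011,  0.57651733,  0.02483546,  1.43793601, -0.01501794,
        1.12898475, -0.05650766]), 'dq': array([ 0.00016268, -0.00095874,  0.00055478, -0.00080879,  0.0009444 ,
        0.00203463, -0.00099615]), 'joint_torque': array([ 2.28153644e-04, -7.65787411e+01,  2.25051530e+00, -2.85970509e+01,
        1.52649143e-02,  1.29300993e-02, -1.19905877e-06]), 'tool_pos': array([228.01285642, 634.8504326 , 241.44248915]), 'tool_rot': array([-1.09989340e-04,  1.71552426e-01,  9.85174642e-01, -8.23289207e-04]), 'wrist_force': array([-0.05642705, -0.46619679, -0.09226595]), 'wrist_torque': array([-0.03238692, -0.03753814, -0.03409142]), 'finger_gap': 85.13456289207593} 11.0
side {'vertical_fov': 45.707422181580796, 'cx': 280.173161911373, 'cy': 208.23956263392196, 'pose': array([[ 9.87270491e-01, -8.16269086e-02,  1.36506503e-01,
         4.01639969e+02],
       [-1.57225115e-01, -3.71220226e-01,  9.15137043e-01,
        -1.34319728e+03],
       [-2.40258330e-02, -9.24950048e-01, -3.79328575e-01,
         6.08559060e+02],
       [ 0.00000000e+00,  0.00000000e+00,  0.00000000e+00,
         1.00000000e+00]])}
top {'vertical_fov': 45.49472697460816, 'cx': 276.7101322971762, 'cy': 211.5878021099287, 'pose': array([[-2.48998388e-02, -9.96209823e-01,  8.33425907e-02,
         5.05193466e+02],
       [-9.99567167e-01,  2.61167064e-02,  1.35423929e-02,
        -4.61260444e+01],
       [-1.56676988e-02, -8.29693139e-02, -9.96428932e-01,
         1.31193107e+03],
       [ 0.00000000e+00,  0.00000000e+00,  0.00000000e+00,
         1.00000000e+00]])}
```

View pics/side0.png

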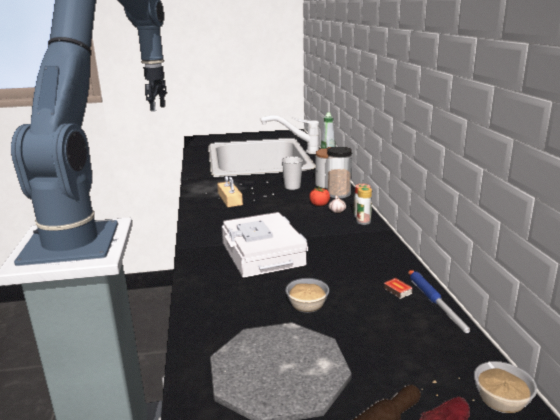

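View pics/top0.png

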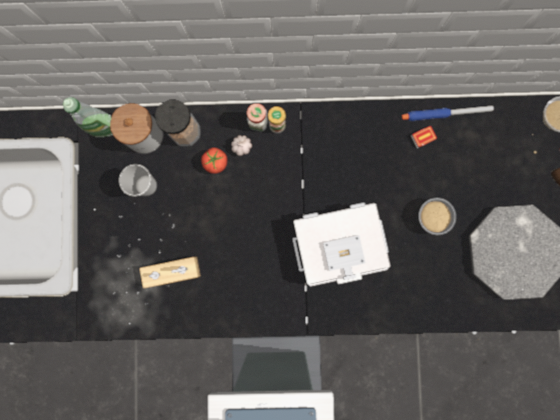

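The side view shows the block at about (230,192) and the box's lock at (253,232). In the top view the block is at (170,272), with keys near (155,275) and (180,269), and the keyhole is near (345,253). I'll crop closer.

```bash
python3 - <<'E'
import cv2, numpy as np
t=cv2.imread("pics/top0.png"); s=cv2.imread("pics/side0.png")
def c(im,x,y,w,h,W,H): return cv2.resize(im[y:y+h,x:x+w],(W,H),interpolation=cv2.INTER_CUBIC)
a=np.hstack([c(t,135,250,70,52,400,297),c(t,310,225,70,52,400,297)])
b=np.hstack([c(s,205,165,50,37,400,297),c(s,220,210,70,52,400,297)])
cv2.imwrite("pics/crop0.png",np.vstack([a,b]))
E
```

```text
(no output)
```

View pics/crop0.png

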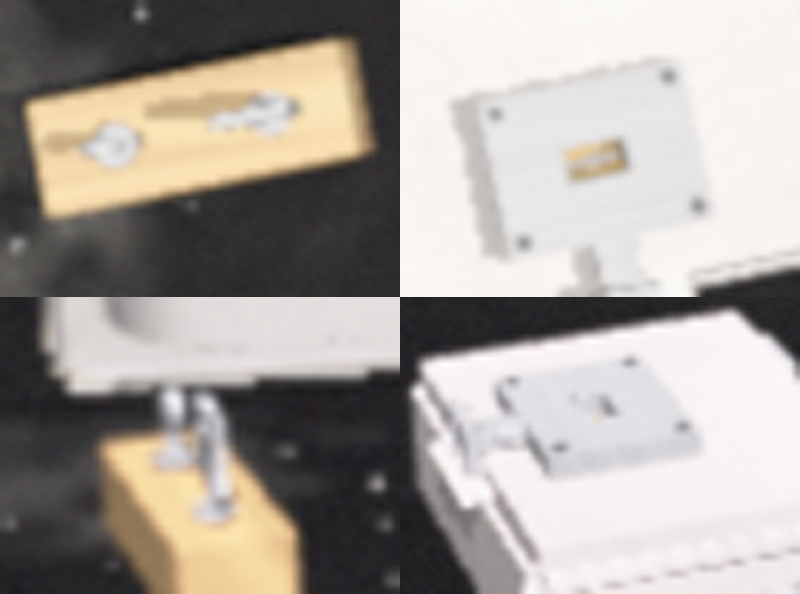

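The wide-bow key is the right-hand one in the top view, bow around crop (255,113). It is the nearer, taller one in the side view. Next I'll measure it.

```bash
cat > h.py <<'E'
import numpy as np, cv2
from bench import manip, imaging
def ray(n,p):
    c=imaging.calibration(n); f=210/np.tan(np.radians(c["vertical_fov"]/2)); P=c["pose"]
    return P[:3,3], P[:3,:3]@np.array([(p[0]-c["cx"])/f,(p[1]-c["cy"])/f,1])
def plane(n,p,z):
    o,d=ray(n,p); return o+d*(z-o[2])/d[2]
def proj(n,X):
    c=imaging.calibration(n); f=210/np.tan(np.radians(c["vertical_fov"]/2)); P=c["pose"]
    v=P[:3,:3].T@(np.array(X)-P[:3,3]); return f*v[:2]/v[2]+[c["cx"],c["cy"]]
def tri(pt,ps):
    (a,d),(b,e)=ray("top",pt),ray("side",ps)
    s,t=np.linalg.lstsq(np.stack([d,-e],1),b-a,rcond=None)[0]
    A,B=a+s*d,b+t*e; return (A+B)/2, np.linalg.norm(A-B)
E
python3 - <<'E'
from h import *
t=cv2.imread("pics/top0.png"); s=cv2.imread("pics/side0.png")
T=lambda x,y,x0,y0,k:((x+.5)/k+x0-.5,(y+.5)/k+y0-.5)
k=400/70; ks=8
# block top-face corners in top crop, crop px
cs=[(25,103),(337,40),(357,153),(47,218)]
C=np.array([plane("top",T(*c,135,250,k),36) for c in cs]); print("block corners",C.round(1),C.mean(0).round(1))
print("len",np.linalg.norm(C[1]-C[0]),np.linalg.norm(C[2]-C[1]))
for a,b in((0,1),(3,2)):
    v=C[a]-C[b]; print("yaw y-axis",np.degrees(np.arctan2(-v[0],v[1])))
u=(C[0]-C[1])+(C[3]-C[2]); u/=np.linalg.norm(u); m=C.mean(0)
print("slot right",m-35*u,"left",m+35*u)
print("block near-left corner tri", tri(T(357,153,135,250,k),(205+180/8,165+552/8)))
# lock hole by brass mask
h=cv2.cvtColor(t,cv2.COLOR_BGR2HSV)
def m(im,x0,y0,x1,y1):
    h=cv2.cvtColor(im,cv2.COLOR_BGR2HSV)[y0:y1,x0:x1]; g=(h[...,1]>60).astype(np.uint8)
    p=cv2.findNonZero(g).reshape(-1,2)+[x0,y0]; return p
p=m(t,330,240,362,265); print("brass",p.min(0),p.max(0),p.mean(0),cv2.minAreaRect(p.astype(np.float32)))
hole=T(596,160,310-400/k,225,k); print(hole, plane("top",hole,82))
L=[(485,97),(668,60),(710,215),(520,258)]
L=np.array([plane("top",T(*c,310-400/k,225,k),82) for c in L]); print("lockcase",L.round(1),L.mean(0))
for a,b in((0,1),(3,2)):
    v=L[a]-L[b]; print("yaw",np.degrees(np.arctan2(-v[0],v[1])))
S=[(495,112),(668,76),(698,206),(524,244)]
S=np.array([plane("top",T(*c,310-400/k,225,k),82) for c in S]); print("screws",S.mean(0))
v=S[0]-S[1]+S[3]-S[2]; print("yaw",np.degrees(np.arctan2(-v[0],v[1])))
sh=(220+(602-400+.5)/k-.5,210+(404-297+.5)/k-.5)
print("hole tri",tri(hole,sh))
# wide key top in side crop ~ (208,400)
for z in (67,84): print("pred key",z,proj("side",[*(C.mean(0)-35*u)[:2],z]),proj("top",[*(C.mean(0)-35*u)[:2],z]))
print("bow tri",tri(T(250,113,135,250,k),(205+210/8,165+(435-297)/8)))
E
```

```text
block corners [[478.1 325.1  36. ]
 [502.6 185.6  36. ]
 [452.4 177.2  36. ]
 [427.1 315.4  36. ]] [465.1 250.8  36. ]
len 141.6747490726592 50.853718939811635
yaw y-axis 9.95076257827208
yaw y-axis 10.372799183393576
slot right [471.25666802 216.38630559  36.        ] left [458.90776756 285.28844386  36.        ]
block near-left corner tri (array([ 447.65871387,  202.83401744, -110.69921736]), np.float64(2.5613867715927054))
brass [339 250] [348 255] [343.65384615 252.57692308] ((343.5294189453125, 252.61764526367188), (4.850712299346924, 8.48874568939209), 75.96376037597656)
(343.8875, 252.5875) [ 503.3023132  -190.96219843   82.        ]
lockcase [[ 531.4 -144.5   82. ]
 [ 545.2 -223.3   82. ]
 [ 478.7 -238.6   82. ]
 [ 462.5 -157.1   82. ]] [ 504.45071996 -190.88002654   82.        ]
yaw 9.963824736077045
yaw 11.271501603405863
screws [ 503.5682065  -191.06836135   82.        ]
yaw 10.565562081132173
hole tri (array([ 505.24456461, -191.17009117,   81.69711322]), np.float64(3.900521127632568))
pred key 67 [230.57531428 182.83847796] [179.03795773 269.67706128]
pred key 84 [230.25536524 177.94853909] [177.57757936 269.90376066]
bow tri (array([472.8838466 , 217.76274054,  68.43857334]), np.float64(1.5454165169882075))
```

```bash
cat >> h.py <<'E'
from scipy.spatial.transform import Rotation as Ro
def cur():
    s=manip.read_state(); return s, Ro.from_quat(np.roll(s["tool_rot"],-1))
def to(p,yaw):
    """slide, angular for TCP at p (world mm), tool down with its y at yaw deg"""
    s,R=cur(); a=np.radians(yaw); y=np.array([np.cos(a),np.sin(a),0]); z=np.array([0,0,-1.])
    G=Ro.from_matrix(np.stack([np.cross(y,z),y,z],1))
    print("slide",(R.inv().apply(np.array(p)-s["tool_pos"])/400).round(4),"ang",((R.inv()*G).as_rotvec()/(np.pi/2)).round(4))
def st():
    s,R=cur(); m=R.as_matrix()
    print("t",round(s["time_s"],2),"pos",s["tool_pos"].round(2),"yaw",np.degrees(np.arctan2(m[1,1],m[0,1])).round(2),"tilt",m[:2,2].round(4),"F",s["wrist_force"].round(2),"M",s["wrist_torque"].round(3),"gap",round(s["finger_gap"],1),"q",s["qpos"].round(2))
E
python3 -c "
from h import *
to([471.5,217,140],10.2)"
```

```text
slide [-0.926  -0.7772  0.2551] ang [-8.000e-04  5.000e-04  6.672e-01]
```

Emit:
servo_tool([
  {"slide": [-0.12, -0.1, 0.02], "angular": [0, 0, 0.08], "jaw": 1},
  {"slide": [-0.24, -0.2, 0.05], "angular": [0, 0, 0.17], "jaw": 1},
  {"slide": [-0.36, -0.3, 0.08], "angular": [0, 0, 0.26], "jaw": 1},
  {"slide": [-0.48, -0.4, 0.11], "angular": [0, 0, 0.35], "jaw": 1},
  {"slide": [-0.6, -0.5, 0.14], "angular": [0, 0, 0.44], "jaw": 1},
  {"slide": [-0.71, -0.6, 0.17], "angular": [0, 0, 0.53], "jaw": 1},
  {"slide": [-0.82, -0.69, 0.2], "angular": [0, 0, 0.6], "jaw": 1},
  {"slide": [-0.926, -0.777, 0.23], "angular": [0, 0, 0.667], "jaw": 1},
  {"slide": [-0.926, -0.777, 0.255], "angular": [0, 0, 0.667], "jaw": 1},
  {"slide": [-0.926, -0.777, 0.255], "angular": [0, 0, 0.667], "jaw": 1},
])

```text
time_s: 1.35
tool_pos: [471.0, 217.7, 139.5]
tool_rot: [-0.001, 0.641, 0.767, -0.001]
wrist_force: [0.2, 0.1, -0.7]
finger_gap: 85.7
```

```bash
python3 - <<'E'
from h import *
st()
t=imaging.camera("top"); s=imaging.camera("side")
cv2.imwrite("pics/top1.png",t);cv2.imwrite("pics/side1.png",s)
c=lambda im,x,y:cv2.resize(im[y:y+60,x:x+60],(400,400),interpolation=cv2.INTER_CUBIC)
cv2.imwrite("pics/crop1.png",np.hstack([c(t,145,240),c(s,205,150)]))
to([471.5,217,61],10.2)
E
```

```text
t 1.35 pos [470.96 217.73 139.51] yaw 10.24 tilt [-0.0019 -0.0005] F [ 0.18  0.06 -0.71] M [ 0.018 -0.029 -0.081] gap 85.7 q [-0.73  0.49  0.3   1.98 -0.22  0.7  -0.12]
slide [-0.005   0.0003  0.1982] ang [-0.0004 -0.0003  0.0018]
```

View pics/crop1.png

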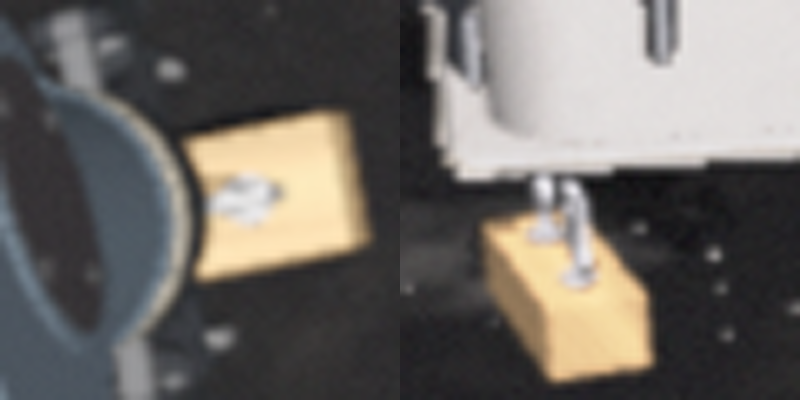

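Emit:
servo_tool([
  {"slide": [-0.002, 0, 0.06], "angular": [0, 0, 0], "jaw": 1},
  {"slide": [-0.004, 0, 0.12], "angular": [0, 0, 0], "jaw": 1},
  {"slide": [-0.005, 0, 0.17], "angular": [0, 0, 0], "jaw": 1},
  {"slide": [-0.005, 0, 0.198], "angular": [0, 0, 0], "jaw": 1},
  {"slide": [-0.005, 0, 0.198], "angular": [0, 0, 0], "jaw": 1},
])

```text
time_s: 2.08
tool_pos: [471.6, 216.3, 60.9]
tool_rot: [-0.0, 0.641, 0.768, -0.0]
wrist_force: [0.1, 0.2, 0.3]
finger_gap: 85.4
```

Emit:
servo_tool([
  {"slide": [0, 0, 0], "angular": [0, 0, 0], "jaw": -0.5},
  {"slide": [0, 0, 0], "angular": [0, 0, 0], "jaw": -0.6},
  {"slide": [0, 0, 0], "angular": [0, 0, 0], "jaw": -0.7},
  {"slide": [0, 0, 0], "angular": [0, 0, 0], "jaw": -0.8},
  {"slide": [0, 0, 0], "angular": [0, 0, 0], "jaw": -1},
  {"slide": [0, 0, 0], "angular": [0, 0, 0], "jaw": -1},
  {"slide": [0, 0, 0], "angular": [0, 0, 0], "jaw": -1},
  {"slide": [0, 0, 0], "angular": [0, 0, 0], "jaw": -1},
], newtons=60)

```text
time_s: 3.08
tool_pos: [471.2, 215.4, 61.2]
tool_rot: [-0.001, 0.641, 0.767, -0.001]
wrist_force: [-3.1, -0.1, 5.5]
finger_gap: 4.9
```

```bash
python3 -c "
from h import *
st()"
```

```text
t 3.08 pos [471.17 215.43  61.21] yaw 10.22 tilt [-0.0016 -0.0002] F [-3.05 -0.15  5.51] M [-0.145  0.861  0.019] gap 4.9 q [-0.67  0.61  0.23  2.05 -0.27  0.51 -0.06]
```

Emit:
servo_tool([
  {"slide": [0, 0, -0.02], "angular": [0, 0, 0], "jaw": -1},
  {"slide": [0, 0, -0.05], "angular": [0, 0, 0], "jaw": -1},
  {"slide": [0, 0, -0.09], "angular": [0, 0, 0], "jaw": -1},
  {"slide": [0, 0, -0.13], "angular": [0, 0, 0], "jaw": -1},
  {"slide": [0, 0, -0.18], "angular": [0, 0, 0], "jaw": -1},
  {"slide": [0, 0, -0.24], "angular": [0, 0, 0], "jaw": -1},
  {"slide": [0, 0, -0.24], "angular": [0, 0, 0], "jaw": -1},
])

```text
time_s: 3.95
tool_pos: [473.5, 216.1, 159.4]
tool_rot: [0.001, 0.641, 0.767, 0.002]
wrist_force: [0.8, 0.1, -2.0]
finger_gap: 5.0
```

```bash
python3 -c "
from h import *
st()
to([503.5,-191,157],10.4)"
```

```text
t 3.95 pos [473.5  216.08 159.39] yaw 10.2 tilt [0.0042 0.0022] F [ 0.78  0.1  -1.99] M [ 0.068  0.015 -0.018] gap 5.0 q [-0.74  0.46  0.31  1.96 -0.21  0.74 -0.12]
slide [-1.0149 -0.1065  0.004 ] ang [ 0.0029 -0.0009 -0.0022]
```

Emit:
servo_tool([
  {"slide": [-0.11, -0.01, 0], "angular": [0, 0, 0], "jaw": -1},
  {"slide": [-0.25, -0.03, 0], "angular": [0, 0, 0], "jaw": -1},
  {"slide": [-0.39, -0.04, 0], "angular": [0, 0, 0], "jaw": -1},
  {"slide": [-0.53, -0.055, 0], "angular": [0, 0, 0], "jaw": -1},
  {"slide": [-0.67, -0.07, 0], "angular": [0, 0, 0], "jaw": -1},
  {"slide": [-0.8, -0.085, 0], "angular": [0, 0, 0], "jaw": -1},
  {"slide": [-0.9, -0.095, 0], "angular": [0, 0, 0], "jaw": -1},
  {"slide": [-0.97, -0.103, 0], "angular": [0, 0, 0], "jaw": -1},
  {"slide": [-1.0, -0.106, 0], "angular": [0, 0, 0], "jaw": -1},
  {"slide": [-1.0, -0.106, 0], "angular": [0, 0, 0], "jaw": -1},
])

```text
time_s: 5.2
tool_pos: [501.1, -185.6, 156.8]
tool_rot: [-0.0, 0.642, 0.767, -0.0]
wrist_force: [-0.1, 0.1, -0.1]
finger_gap: 5.1
```

```bash
python3 - <<'E'
from h import *
st()
t=imaging.camera("top"); s=imaging.camera("side")
cv2.imwrite("pics/top2.png",t);cv2.imwrite("pics/side2.png",s)
c=lambda im,x,y:cv2.resize(im[y:y+60,x:x+60],(400,400),interpolation=cv2.INTER_CUBIC)
cv2.imwrite("pics/crop2.png",np.hstack([c(t,315,220),c(s,220,185)]))
E
```

```text
t 5.2 pos [ 501.15 -185.6   156.84] yaw 10.17 tilt [-0.0003  0.0002] F [-0.06  0.11 -0.12] M [ 0.014  0.026 -0.036] gap 5.1 q [ 0.06  0.48  0.3   1.93 -0.2   0.76  0.65]
```

View pics/crop2.png

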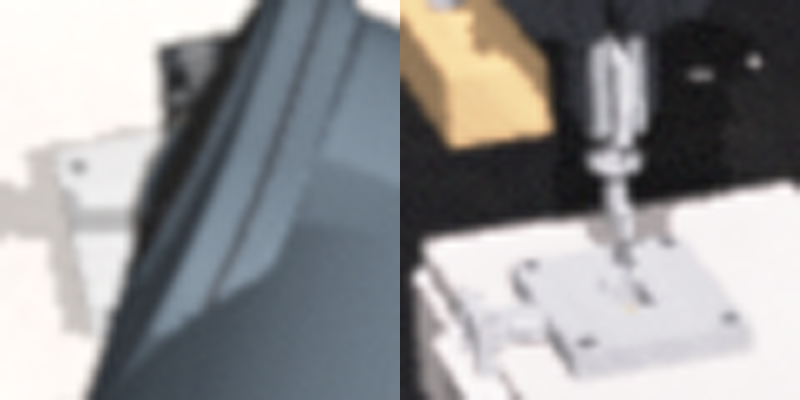

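```bash
python3 - <<'E'
from h import *
st()
k=400/60
for n,z in(("collar",133.6),("tip",105.6),("bowtop",179)):
    p=proj("side",[501.2,-184.6,z]); print(n,(p-[220,185]+.5)*k-.5+[400,0])
print("hole",(proj("side",[503.4,-191,82])-[220,185]+.5)*k-.5+[400,0])
# refined block from mask: edges of orange in top image, line fits
t=cv2.resize(cv2.imread("pics/top0.png")[240:310,125:215],None,fx=8,fy=8,interpolation=cv2.INTER_CUBIC)
h=cv2.cvtColor(t,cv2.COLOR_BGR2HSV); m=((h[...,1]>70)&(h[...,2]>110)).astype(np.uint8)
c=max(cv2.findContours(m,0,1)[0],key=cv2.contourArea); q=cv2.approxPolyDP(cv2.convexHull(c),12,True).reshape(-1,2)
for a in q: print(a,plane("top",(a+.5)/8-.5+[125,240],36).round(1))
to([503.4,-192,140],10.4)
E
```

```text
t 5.3 pos [ 501.32 -184.09  156.89] yaw 10.3 tilt [-0.0004  0.0009] F [ 0.26 -0.17 -0.52] M [ 0.014 -0.013 -0.01 ] gap 4.8 q [ 0.06  0.48  0.3   1.93 -0.2   0.76  0.65]
collar [612.06060994 160.65599889]
tip [615.43949358 228.65721376]
bowtop [606.45865836  47.91476401]
hole [625.75534383 291.40281475]
[574 141] [500.9 178.6  36. ]
[603 281] [456.5 169.9  36. ]
[586 299] [451.  175.3  36. ]
[141 378] [429.5 317.   36. ]
[122 219] [479.8 322.9  36. ]
[541 133] [503.7 189.1  36. ]
slide [-0.0204  0.0016  0.0422] ang [-0.0001 -0.0006 -0.0012]
```

```bash
python3 - <<'E'
from h import *
st()
to([504,-192,139],10.4)
E
```

```text
t 5.3 pos [ 501.32 -184.09  156.89] yaw 10.3 tilt [-0.0004  0.0009] F [ 0.26 -0.17 -0.52] M [ 0.014 -0.013 -0.01 ] gap 4.8 q [ 0.06  0.48  0.3   1.93 -0.2   0.76  0.65]
slide [-0.0207  0.0031  0.0447] ang [-0.0001 -0.0006 -0.0012]
```

Emit:
servo_tool([
  {"slide": [-0.01, 0.001, 0.02], "angular": [0, 0, 0], "jaw": -1},
  {"slide": [-0.018, 0.003, 0.043], "angular": [0, 0, 0], "jaw": -1},
  {"slide": [-0.018, 0.003, 0.043], "angular": [0, 0, 0], "jaw": -1},
  {"slide": [-0.018, 0.003, 0.043], "angular": [0, 0, 0], "jaw": -1},
  {"slide": [-0.018, 0.003, 0.043], "angular": [0, 0, 0], "jaw": -1},
])

```text
time_s: 5.92
tool_pos: [503.8, -192.4, 140.1]
tool_rot: [0.0, 0.641, 0.767, 0.0]
wrist_force: [-0.1, -0.9, -0.7]
finger_gap: 5.3
```

```bash
python3 - <<'E'
from h import *
for i in range(5):
    st(); s=imaging.camera("side")
cv2.imwrite("pics/side3.png",s)
cv2.imwrite("pics/crop3.png",cv2.resize(s[190:240,225:285],(720,600),interpolation=cv2.INTER_CUBIC))
to([504,-192,139],10.4)
E
```

```text
t 5.92 pos [ 503.82 -192.41  140.07] yaw 10.22 tilt [ 0.0003 -0.    ] F [-0.07 -0.89 -0.71] M [-0.001  0.027 -0.014] gap 5.3 q [ 0.08  0.51  0.29  1.93 -0.21  0.73  0.68]
t 5.97 pos [ 503.8  -192.45  140.09] yaw 10.22 tilt [ 0.0003 -0.0001] F [-0.45  0.59 -0.64] M [0.026 0.021 0.036] gap 5.1 q [ 0.08  0.51  0.29  1.93 -0.21  0.73  0.68]
t 6.03 pos [ 503.82 -192.44  140.1 ] yaw 10.22 tilt [ 0.0004 -0.0001] F [-0.1  -0.26 -1.31] M [-0.044 -0.051  0.007] gap 4.9 q [ 0.08  0.51  0.29  1.93 -0.21  0.73  0.68]
t 6.08 pos [ 503.79 -192.46  140.1 ] yaw 10.21 tilt [ 0.0003 -0.0001] F [-0.32  0.96 -1.04] M [-0.029 -0.016 -0.008] gap 5.3 q [ 0.08  0.51  0.29  1.93 -0.21  0.73  0.68]
t 6.12 pos [ 503.77 -192.47  140.07] yaw 10.21 tilt [ 0.0003 -0.0001] F [-0.2   0.58 -0.6 ] M [-0.005 -0.021  0.059] gap 5.2 q [ 0.08  0.51  0.29  1.93 -0.21  0.73  0.68]
slide [0.001  0.0007 0.0026] ang [ 0.0002  0.0001 -0.002 ]
```

View pics/crop3.png

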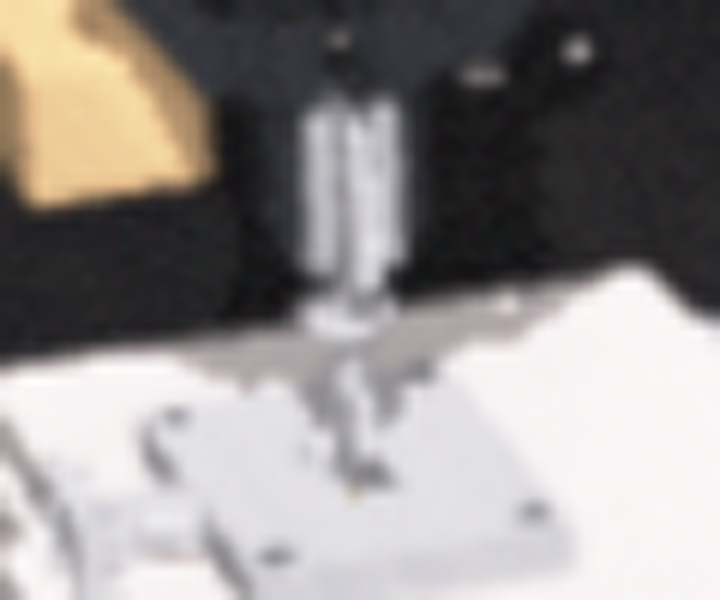

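Emit:
servo_tool([
  {"slide": [0, 0, 0.006], "angular": [0, 0, 0], "jaw": -1},
  {"slide": [0, 0, 0.012], "angular": [0, 0, 0], "jaw": -1},
  {"slide": [0, 0, 0.017], "angular": [0, 0, 0], "jaw": -1},
  {"slide": [0, 0, 0.022], "angular": [0, 0, 0], "jaw": -1},
  {"slide": [0, 0, 0.022], "angular": [0, 0, 0], "jaw": -1},
  {"slide": [0, 0, 0.022], "angular": [0, 0, 0], "jaw": -1},
])

```text
time_s: 6.92
tool_pos: [503.7, -192.5, 131.1]
tool_rot: [0.0, 0.641, 0.767, -0.0]
wrist_force: [1.0, 0.1, -1.0]
finger_gap: 5.0
```

```bash
python3 - <<'E'
from h import *
st()
E
```

```text
t 6.92 pos [ 503.74 -192.46  131.12] yaw 10.21 tilt [ 0. -0.] F [ 1.03  0.15 -1.02] M [0.023 0.002 0.003] gap 5.0 q [ 0.09  0.52  0.28  1.94 -0.22  0.7   0.68]
```

No contact at 131. Continuing.

Emit:
servo_tool([
  {"slide": [0, 0, 0.004], "angular": [0, 0, 0], "jaw": -1},
  {"slide": [0, 0, 0.008], "angular": [0, 0, 0], "jaw": -1},
  {"slide": [0, 0, 0.012], "angular": [0, 0, 0], "jaw": -1},
  {"slide": [0, 0, 0.015], "angular": [0, 0, 0], "jaw": -1},
  {"slide": [0, 0, 0.015], "angular": [0, 0, 0], "jaw": -1},
  {"slide": [0, 0, 0.015], "angular": [0, 0, 0], "jaw": -1},
])

```text
time_s: 7.68
tool_pos: [503.7, -192.5, 125.1]
tool_rot: [0.0, 0.641, 0.767, -0.0]
wrist_force: [0.4, -0.3, -1.1]
finger_gap: 5.3
```

Emit:
servo_tool([
  {"slide": [0, 0, 0.003], "angular": [0, 0, 0], "jaw": -1},
  {"slide": [0, 0, 0.006], "angular": [0, 0, 0], "jaw": -1},
  {"slide": [0, 0, 0.006], "angular": [0, 0, 0], "jaw": -1},
  {"slide": [0, 0, 0.006], "angular": [0, 0, 0], "jaw": -1},
])

```text
time_s: 8.18
tool_pos: [503.7, -192.5, 122.7]
tool_rot: [-0.0, 0.641, 0.767, -0.0]
wrist_force: [-0.4, -0.2, -0.1]
finger_gap: 4.9
```

```bash
python3 - <<'E'
from h import *
st()
E
```

```text
t 8.18 pos [ 503.73 -192.46  122.7 ] yaw 10.21 tilt [-0.  0.] F [-0.44 -0.22 -0.11] M [-0.068 -0.019  0.044] gap 4.9 q [ 0.09  0.54  0.28  1.95 -0.22  0.69  0.69]
```

Emit:
servo_tool([
  {"slide": [0, 0, 0.002], "angular": [0, 0, 0], "jaw": -1},
  {"slide": [0, 0, 0.004], "angular": [0, 0, 0], "jaw": -1},
  {"slide": [0, 0, 0.004], "angular": [0, 0, 0], "jaw": -1},
  {"slide": [0, 0, 0.004], "angular": [0, 0, 0], "jaw": -1},
])

```text
time_s: 8.68
tool_pos: [503.7, -192.5, 121.1]
tool_rot: [0.0, 0.641, 0.767, -0.0]
wrist_force: [0.1, -0.7, -0.2]
finger_gap: 5.0
```

```bash
python3 - <<'E'
from h import *
for i in range(4): st(); imaging.camera("side")
E
```

```text
t 8.68 pos [ 503.75 -192.46  121.11] yaw 10.22 tilt [ 0. -0.] F [ 0.1  -0.71 -0.25] M [-0.03  -0.005 -0.023] gap 5.0 q [ 0.09  0.54  0.28  1.95 -0.22  0.68  0.69]
t 8.72 pos [ 503.75 -192.47  121.12] yaw 10.21 tilt [ 0.0001 -0.0001] F [ 0.32  0.09 -0.94] M [-0.013  0.02  -0.036] gap 5.3 q [ 0.09  0.54  0.28  1.95 -0.22  0.68  0.69]
t 8.78 pos [ 503.75 -192.48  121.14] yaw 10.21 tilt [ 0.0001 -0.    ] F [ 0.54  0.75 -0.17] M [ 0.02   0.013 -0.008] gap 4.9 q [ 0.09  0.54  0.28  1.95 -0.22  0.68  0.69]
t 8.82 pos [ 503.72 -192.43  121.14] yaw 10.22 tilt [0. 0.] F [-0.29 -0.29 -0.5 ] M [ 0.044 -0.015  0.009] gap 5.4 q [ 0.09  0.54  0.28  1.95 -0.22  0.68  0.69]
```

Emit:
servo_tool([
  {"slide": [0, 0, 0.001], "angular": [0, 0, 0], "jaw": -1},
  {"slide": [0, 0, 0.002], "angular": [0, 0, 0], "jaw": -1},
  {"slide": [0, 0, 0.002], "angular": [0, 0, 0], "jaw": -1},
])

```text
time_s: 9.25
tool_pos: [503.7, -192.4, 120.3]
tool_rot: [-0.0, 0.641, 0.767, 0.0]
wrist_force: [1.0, 0.9, -0.8]
finger_gap: 5.2
```

Emit:
servo_tool([
  {"slide": [0, 0, 0.001], "angular": [0, 0, 0], "jaw": -1},
  {"slide": [0, 0, 0.002], "angular": [0, 0, 0], "jaw": -1},
  {"slide": [0, 0, 0.002], "angular": [0, 0, 0], "jaw": -1},
])

```text
time_s: 9.62
tool_pos: [503.8, -192.4, 119.5]
tool_rot: [0.0, 0.641, 0.767, 0.0]
wrist_force: [0.0, 1.0, 0.2]
finger_gap: 5.5
```

```bash
python3 - <<'E'
from h import *
for i in range(4): st(); imaging.camera("side")
E
```

```text
t 9.62 pos [ 503.76 -192.43  119.5 ] yaw 10.21 tilt [ 0.0001 -0.    ] F [0.01 0.97 0.18] M [ 0.077 -0.096  0.029] gap 5.5 q [ 0.09  0.54  0.28  1.95 -0.23  0.68  0.69]
t 9.68 pos [ 503.76 -192.42  119.52] yaw 10.22 tilt [ 0.0001 -0.    ] F [ 0.67  0.85 -0.82] M [ 0.187 -0.121  0.087] gap 5.3 q [ 0.09  0.54  0.28  1.95 -0.23  0.68  0.69]
t 9.72 pos [ 503.77 -192.38  119.5 ] yaw 10.22 tilt [0. 0.] F [1.67 1.11 0.41] M [ 0.093 -0.103 -0.005] gap 5.3 q [ 0.09  0.54  0.28  1.95 -0.23  0.68  0.69]
t 9.78 pos [ 503.76 -192.41  119.51] yaw 10.22 tilt [0.0001 0.    ] F [ 0.31 -0.14  0.7 ] M [ 0.147 -0.113 -0.008] gap 5.3 q [ 0.09  0.54  0.28  1.95 -0.23  0.68  0.69]
```

Emit:
servo_tool([
  {"slide": [0, 0, 0.001], "angular": [0, 0, 0], "jaw": -1},
  {"slide": [0, 0, 0.001], "angular": [0, 0, 0], "jaw": -1},
  {"slide": [0, 0, 0.001], "angular": [0, 0, 0], "jaw": -1},
])

```text
time_s: 10.2
tool_pos: [503.7, -192.4, 119.1]
tool_rot: [0.0, 0.641, 0.767, 0.0]
wrist_force: [0.6, 0.3, 0.5]
finger_gap: 5.1
```

```bash
cat >> h.py <<'E'
def av(n=6):
    F=[];M=[]
    for i in range(n):
        s=manip.read_state(); F.append(s["wrist_force"]);M.append(s["wrist_torque"]); imaging.camera("side")
    st(); print("avg F",np.mean(F,0).round(2),"M",np.mean(M,0).round(3))
E
python3 -c "
from h import *
av()"
```

```text
t 10.5 pos [ 503.74 -192.43  119.12] yaw 10.22 tilt [ 0. -0.] F [-0.23  1.31  0.08] M [ 0.159 -0.159  0.044] gap 4.9 q [ 0.09  0.54  0.28  1.95 -0.23  0.68  0.69]
avg F [0.17 0.92 0.49] M [ 0.171 -0.138  0.033]
```

Emit:
servo_tool([
  {"slide": [0, 0, 0.001], "angular": [0, 0, -0.03], "jaw": -1},
  {"slide": [0, 0, 0.002], "angular": [0, 0, -0.06], "jaw": -1},
  {"slide": [0, 0, 0.002], "angular": [0, 0, -0.08], "jaw": -1},
  {"slide": [0, 0, 0.002], "angular": [0, 0, -0.08], "jaw": -1},
])

```text
time_s: 11.0
tool_pos: [503.6, -192.5, 118.3]
tool_rot: [-0.0, 0.592, 0.806, 0.0]
wrist_force: [0.6, 1.2, -1.1]
finger_gap: 5.3
```

```bash
python3 -c "
from h import *
av(4)"
```

```text
t 11.2 pos [ 503.62 -192.45  118.25] yaw 17.4 tilt [-0.0002 -0.    ] F [ 0.63  1.04 -0.55] M [ 0.168 -0.015  0.023] gap 5.2 q [ 0.12  0.54  0.24  1.95 -0.2   0.67  0.78]
avg F [ 0.1   0.55 -1.48] M [ 0.203 -0.064  0.003]
```

Emit:
servo_tool([
  {"slide": [0.002, 0, 0.002], "angular": [0, 0, 0], "jaw": -1},
  {"slide": [0.002, 0, 0.004], "angular": [0, 0, 0], "jaw": -1},
  {"slide": [0.002, 0, 0.004], "angular": [0, 0, 0], "jaw": -1},
])

```text
time_s: 11.58
tool_pos: [503.5, -191.7, 116.6]
tool_rot: [-0.0, 0.592, 0.806, -0.0]
wrist_force: [0.3, 0.0, -0.0]
finger_gap: 5.3
```

```bash
python3 -c "
from h import *
av(4)"
```

```text
t 11.78 pos [ 503.45 -191.76  116.69] yaw 17.41 tilt [-0.0001 -0.0001] F [ 0.22  0.24 -0.45] M [-0.031 -0.026 -0.026] gap 5.1 q [ 0.12  0.54  0.24  1.96 -0.2   0.67  0.78]
avg F [-0.07  0.05 -0.33] M [ 0.014 -0.011 -0.002]
```

Emit:
servo_tool([
  {"slide": [0, 0, 0.002], "angular": [0, 0, 0], "jaw": -1},
  {"slide": [0, 0, 0.004], "angular": [0, 0, 0], "jaw": -1},
  {"slide": [0, 0, 0.005], "angular": [0, 0, 0], "jaw": -1},
  {"slide": [0, 0, 0.005], "angular": [0, 0, 0], "jaw": -1},
])

```text
time_s: 12.28
tool_pos: [503.4, -191.7, 114.6]
tool_rot: [-0.0, 0.592, 0.806, -0.0]
wrist_force: [0.4, 0.2, -0.9]
finger_gap: 5.3
```

```bash
python3 -c "
from h import *
av(4)"
```

```text
t 12.47 pos [ 503.45 -191.68  114.7 ] yaw 17.42 tilt [-0.0001 -0.    ] F [-0.27  0.19 -1.2 ] M [-0.032  0.017 -0.033] gap 4.8 q [ 0.12  0.54  0.24  1.96 -0.2   0.66  0.78]
avg F [-0.21 -0.19 -0.72] M [0.002 0.037 0.025]
```

Emit:
servo_tool([
  {"slide": [0, 0, 0.002], "angular": [0, 0, 0], "jaw": -1},
  {"slide": [0, 0, 0.004], "angular": [0, 0, 0], "jaw": -1},
  {"slide": [0, 0, 0.005], "angular": [0, 0, 0], "jaw": -1},
  {"slide": [0, 0, 0.005], "angular": [0, 0, 0], "jaw": -1},
])

```text
time_s: 12.98
tool_pos: [503.6, -191.8, 113.3]
tool_rot: [0.0, 0.592, 0.806, 0.0]
wrist_force: [-1.8, 0.9, 8.0]
finger_gap: 5.3
```

```bash
python3 -c "
from h import *
av(4)"
```

```text
t 13.18 pos [ 503.65 -191.81  113.26] yaw 17.41 tilt [ 0.0007 -0.0001] F [-2.41  0.12  7.43] M [0.081 0.431 0.024] gap 5.1 q [ 0.12  0.55  0.23  1.96 -0.2   0.66  0.78]
avg F [-1.69  0.86  7.46] M [ 0.087  0.474 -0.028]
```

Emit:
servo_tool([
  {"slide": [0, -0.001, 0.001], "angular": [0, 0, 0.03], "jaw": -1},
  {"slide": [0, -0.001, 0.001], "angular": [0, 0, 0.06], "jaw": -1},
  {"slide": [0, -0.001, 0.001], "angular": [0, 0, 0.09], "jaw": -1},
  {"slide": [0, -0.001, 0.001], "angular": [0, 0, 0.12], "jaw": -1},
  {"slide": [0, -0.001, 0.001], "angular": [0, 0, 0.14], "jaw": -1},
  {"slide": [0, -0.001, 0.001], "angular": [0, 0, 0.16], "jaw": -1},
  {"slide": [0, -0.001, 0.001], "angular": [0, 0, 0.16], "jaw": -1},
])

```text
time_s: 14.05
tool_pos: [503.4, -191.9, 112.4]
tool_rot: [0.0, 0.688, 0.725, 0.0]
wrist_force: [2.0, -0.4, 2.8]
finger_gap: 5.0
```

```bash
python3 -c "
from h import *
av(3)"
```

```text
t 14.2 pos [ 503.38 -191.9   112.38] yaw 3.04 tilt [ 0.0006 -0.0002] F [3.34 0.47 1.55] M [-0.08  -0.638  0.068] gap 5.1 q [ 0.07  0.56  0.31  1.96 -0.26  0.66  0.6 ]
avg F [ 2.31 -0.56  2.7 ] M [-0.044 -0.596  0.087]
```

Emit:
servo_tool([
  {"slide": [0, 0.001, 0.002], "angular": [0, 0, 0.02], "jaw": -1},
  {"slide": [0, 0.001, 0.002], "angular": [0, 0, 0.03], "jaw": -1},
  {"slide": [0, 0.001, 0.003], "angular": [0, 0, 0.04], "jaw": -1},
  {"slide": [0, 0.001, 0.003], "angular": [0, 0, 0.04], "jaw": -1},
])

```text
time_s: 14.7
tool_pos: [503.4, -191.7, 111.0]
tool_rot: [-0.0, 0.711, 0.703, -0.0]
wrist_force: [1.5, 0.1, 2.5]
finger_gap: 4.9
```

```bash
python3 -c "
from h import *
av(3)"
```

```text
t 14.85 pos [ 503.44 -191.75  111.03] yaw -0.58 tilt [-0.0002  0.    ] F [1.09 0.46 2.67] M [-0.067 -0.486  0.147] gap 5.4 q [ 0.06  0.56  0.33  1.96 -0.28  0.66  0.55]
avg F [ 1.89 -0.03  2.81] M [-0.042 -0.43   0.077]
```

Emit:
servo_tool([
  {"slide": [0, 0.001, 0.002], "angular": [0, 0, 0], "jaw": -1},
  {"slide": [0, 0.001, 0.004], "angular": [0, 0, 0], "jaw": -1},
  {"slide": [0, 0.001, 0.005], "angular": [0, 0, 0], "jaw": -1},
  {"slide": [0, 0.001, 0.005], "angular": [0, 0, 0], "jaw": -1},
])

```text
time_s: 15.35
tool_pos: [503.6, -191.7, 108.9]
tool_rot: [-0.0, 0.711, 0.703, -0.0]
wrist_force: [-0.5, 0.1, 2.1]
finger_gap: 5.2
```

```bash
python3 -c "
from h import *
av(3)"
```

```text
t 15.5 pos [ 503.57 -191.73  108.94] yaw -0.59 tilt [-0.0006  0.0001] F [-0.28 -0.02  0.59] M [-0.004  0.135  0.077] gap 5.4 q [ 0.06  0.56  0.32  1.96 -0.28  0.66  0.55]
avg F [-0.9   0.05  1.93] M [-0.006  0.072  0.072]
```

Emit:
servo_tool([
  {"slide": [0, 0, 0.002], "angular": [0, 0, 0], "jaw": -1},
  {"slide": [0, 0, 0.004], "angular": [0, 0, 0], "jaw": -1},
  {"slide": [0, 0, 0.006], "angular": [0, 0, 0], "jaw": -1},
  {"slide": [0, 0, 0.006], "angular": [0, 0, 0], "jaw": -1},
])

```text
time_s: 16.0
tool_pos: [503.7, -191.8, 107.2]
tool_rot: [-0.0, 0.711, 0.703, 0.0]
wrist_force: [-2.8, 0.2, 10.2]
finger_gap: 5.5
```

```bash
python3 -c "
from h import *
av(3)"
```

```text
t 16.15 pos [ 503.68 -191.85  107.17] yaw -0.6 tilt [0.0001 0.0002] F [-3.29  0.48 10.09] M [0.2   0.781 0.073] gap 5.3 q [ 0.06  0.57  0.32  1.97 -0.28  0.65  0.56]
avg F [-2.69  0.09 10.17] M [0.2   0.802 0.069]
```

Emit:
servo_tool([
  {"slide": [0, -0.001, 0], "angular": [0, 0, 0.06], "jaw": -1},
  {"slide": [0, -0.001, 0], "angular": [0, 0, 0.12], "jaw": -1},
  {"slide": [0, -0.001, 0], "angular": [0, 0, 0.18], "jaw": -1},
  {"slide": [0, -0.001, 0], "angular": [0, 0, 0.24], "jaw": -1},
  {"slide": [0, -0.001, 0], "angular": [0, 0, 0.3], "jaw": -1},
  {"slide": [0, -0.001, 0], "angular": [0, 0, 0.3], "jaw": -1},
], newtons=90)

```text
time_s: 16.9
tool_pos: [503.7, -191.9, 107.2]
tool_rot: [0.0, 0.856, 0.518, 0.0]
wrist_force: [-2.4, 0.0, 10.2]
finger_gap: 4.6
```

```bash
python3 -c "
from h import *
av(3)
s=imaging.camera('side');t=imaging.camera('top')
cv2.imwrite('pics/crop4.png',np.hstack([cv2.resize(s[195:245,225:275],(400,400),interpolation=cv2.INTER_CUBIC),cv2.resize(t[220:290,310:380],(400,400),interpolation=cv2.INTER_CUBIC)]))"
```

```text
t 17.05 pos [ 503.65 -191.99  107.19] yaw -27.58 tilt [ 0.0006 -0.0003] F [-1.68  1.1   9.6 ] M [0.08  0.629 0.147] gap 4.8 q [-0.03  0.59  0.46  1.97 -0.41  0.67  0.21]
avg F [-2.55  0.22  9.87] M [0.099 0.591 0.154]
```

View pics/crop4.png

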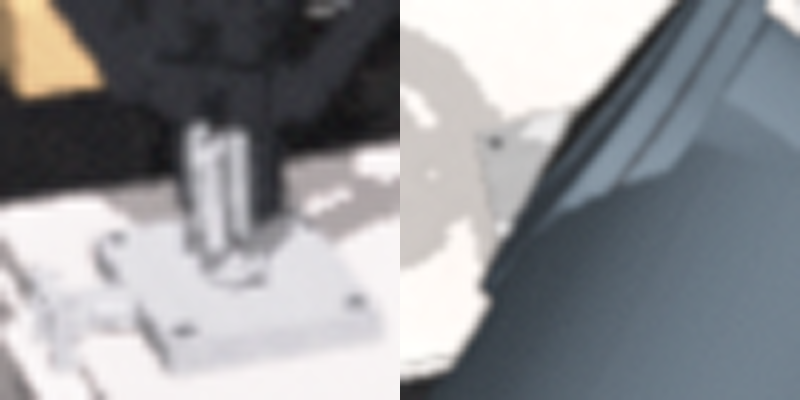

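The collar now sits on the lock case, at about crop (240,270) in the side view, and the key has turned past 20°, so it is home. I'll keep turning.

Emit:
servo_tool([
  {"slide": [0, 0, 0], "angular": [0, 0, 0.06], "jaw": -1},
  {"slide": [0, 0, 0], "angular": [0, 0, 0.12], "jaw": -1},
  {"slide": [0, 0, 0], "angular": [0, 0, 0.18], "jaw": -1},
  {"slide": [0, 0, 0], "angular": [0, 0, 0.24], "jaw": -1},
  {"slide": [0, 0, 0], "angular": [0, 0, 0.3], "jaw": -1},
  {"slide": [0, 0, 0], "angular": [0, 0, 0.36], "jaw": -1},
  {"slide": [0, 0, 0], "angular": [0, 0, 0.42], "jaw": -1},
  {"slide": [0, 0, 0], "angular": [0, 0, 0.47], "jaw": -1},
  {"slide": [0, 0, 0], "angular": [0, 0, 0.47], "jaw": -1},
])

```text
time_s: 18.27
tool_pos: [503.6, -192.1, 107.2]
tool_rot: [0.0, 0.985, 0.174, 0.0]
wrist_force: [-3.2, 0.6, 11.5]
finger_gap: 4.7
```

```bash
python3 -c "
from h import *
av(3)"
```

```text
t 18.43 pos [ 503.52 -192.13  107.19] yaw -69.87 tilt [ 0.0005 -0.0005] F [-2.    0.84 10.02] M [-0.016  0.63   0.24 ] gap 4.6 q [-0.15  0.64  0.68  1.97 -0.6   0.73 -0.33]
avg F [-2.75  0.17 10.9 ] M [0.026 0.712 0.232]
```

Emit:
servo_tool([
  {"slide": [0, 0, 0], "angular": [0, 0, 0.05], "jaw": -1},
  {"slide": [0, 0, 0], "angular": [0, 0, 0.09], "jaw": -1},
  {"slide": [0, 0, 0], "angular": [0, 0, 0.12], "jaw": -1},
  {"slide": [0, 0, 0], "angular": [0, 0, 0.12], "jaw": -1},
])

```text
time_s: 18.92
tool_pos: [503.5, -192.2, 107.2]
tool_rot: [0.0, 0.997, 0.081, 0.0]
wrist_force: [-3.7, -0.4, 11.4]
finger_gap: 4.5
```

```bash
python3 -c "
from h import *
av(3)"
```

```text
t 19.07 pos [ 503.47 -192.19  107.19] yaw -80.66 tilt [ 0.0004 -0.0005] F [-3.14 -0.12 10.22] M [-0.001  0.745  0.379] gap 4.5 q [-0.18  0.66  0.74  1.97 -0.65  0.75 -0.47]
avg F [-3.11 -0.15 10.38] M [0.035 0.768 0.346]
```

Emit:
servo_tool([
  {"slide": [0, 0, 0], "angular": [0, 0, 0.015], "jaw": -1},
  {"slide": [0, 0, 0], "angular": [0, 0, 0.03], "jaw": -1},
  {"slide": [0, 0, 0], "angular": [0, 0, 0.03], "jaw": -1},
])

```text
time_s: 19.45
tool_pos: [503.5, -192.2, 107.2]
tool_rot: [0.0, 0.998, 0.058, 0.0]
wrist_force: [-2.5, -0.4, 11.3]
finger_gap: 4.9
```

```bash
python3 -c "
from h import *
av(4)"
```

```text
t 19.65 pos [ 503.44 -192.21  107.19] yaw -83.32 tilt [ 0.0002 -0.0007] F [-3.48  0.87 10.62] M [-0.078  0.815  0.728] gap 4.8 q [-0.19  0.67  0.75  1.97 -0.66  0.76 -0.5 ]
avg F [-2.67 -0.11 10.83] M [-0.058  0.83   0.724]
```

The moment jumped from 0.35 to 0.72 N m, so the barrel is on its stop. One last look before handing in.

```bash
python3 -c "
from h import *
s=imaging.camera('side')
cv2.imwrite('pics/crop5.png',cv2.resize(s[150:320,190:360],(600,600),interpolation=cv2.INTER_CUBIC))"
```

```text
(no output)
```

View pics/crop5.png

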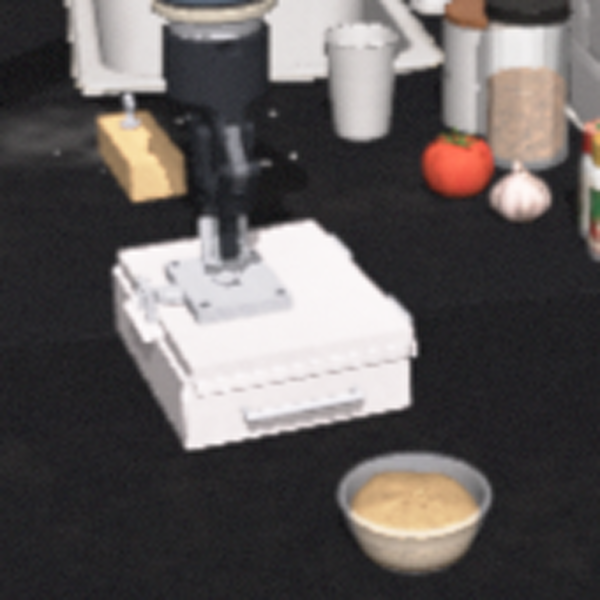

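The collar is on the lock case at about (230,275) with the key held and turned. The spare key is still in the block at (128,110), and the tumbler and bowl look untouched.

```bash
python3 -c "
from h import *
print(manip.finish_job()); st()"
```

```text
the job is handed in; nothing more can be done
None
the job is handed in; nothing more can be done
```

The key with the wide square bow is fully home in the knife box lock, turned clockwise to its stop, and the arm is still gripping it there. I handed the job in at about 20 s on the robot's clock; no verdict is reported.

- **Getting it home:** I gripped the bow and lifted the key straight out of the block. It passed the upper disc with about 7° anticlockwise, after a shift of about 1 mm. It passed the lower disc turning clockwise under about 8 N. The collar reached the lock case at the height expected from the grip.
- **Turn:** The key stands about 93° clockwise of the keyhole. The torque rose normally to 0.35 N m, then jumped to 0.72 N m as it met the stop. The key is held there with about 11 N downward push and a 90 N grip setting.
- **Other things:** The last side picture shows the collar seated and the spare key, tumbler and bowl looking undisturbed.
- **Disagreement:** The two camera views differed by up to 4 mm on the keyhole position. I corrected this by feel from the wrist forces. A sideways force of about 3 N on the key remained at the end.
- **Not checked:** I could not see the barrel angle or the bolt's position clearly, so the turn is judged from torque and tool angle. The top camera's view of the key was blocked by the arm.

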